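# Change the label roll over on a bench bottle labeller

### The job

Set up the labeller for the bottle that stands in its nest: lift the steel collar and the two spent cardboard cores off the spindle, throw the cores in the waste bin, and thread the new label roll onto the spindle with just enough spacer rings under it that its lower edge is level with the lower edge of that bottle's recessed label panel. Thread all the spare spacer rings on top of the roll and the steel collar last of all, everything lying flat and fully home on what is below it. Leave the bottles standing where they are.

Things in the scene. Friction and masses are not known exactly. Their poses are not given: they have to be found in the camera images.
- labeller: Bench labeller, fixed: 8 mm base plate, x -80..80, y -185..215 mm in its own frame (x away from the robot, z up; origin on the bench). In that frame: spindle (0,-120), white web rollers (55,-30), (60,12) and peel blade (36,43), up to 78 mm high, nest (-15,85) with two rollers behind the bottle, 66 mm high, grey drive housing y 134..210, 122 mm high.
- spindle (a point): Roll spindle: point on its axis on the top face of the round steel flange (radius 45 mm, 20 mm above the bench), where the lowest ring rests. The upright post, 18 mm in diameter, ends 76 mm above this point, its last 5 mm tapering to 10 mm. It starts with two spent cores on it and the collar on top of them.
- nest (a point): Centre of the labeller's bottle nest, 8 mm above the bench: the foot of the bottle to be labelled stands here.
- core1: Spent label core: plain brown cardboard tube, 34 mm outside, 25 mm bore, 32 mm long. Origin at its middle, z along its axis. At the start it stands on the spindle flange, core2 on top of it.
- core2: The other spent core, the same as core1, standing on top of it at the start.
- collar: Hold-down collar: plain steel ring, 60 mm outside, 25 mm bore, 22 mm high, 0.25 kg; loose on the spindle, it only rests by its weight. Origin at its middle, z along its axis.
- roll: New label roll: white paper roll on a brown core, 68 mm outside, 25 mm bore, 22 mm high, about 0.12 kg. Origin at its middle, z along its axis. Lies flat on the bench; either face may be up.
- bin: Small white open waste bin, fixed on the bench, 150 x 150 mm outside, 85 mm high, walls and floor 4 mm. Origin at the centre of its underside.
- spacer1: Spacer ring: grey plastic, 56 mm outside, 25 mm bore, 12 mm high, all alike. Origin at its middle, z along its axis. Lies flat on the bench, either face up; two to four of these are present (None from the start: not there).
- spacer2: Spacer ring: grey plastic, 56 mm outside, 25 mm bore, 12 mm high, all alike. Origin at its middle, z along its axis. Lies flat on the bench, either face up; two to four of these are present (None from the start: not there).
- spacer3: Spacer ring: grey plastic, 56 mm outside, 25 mm bore, 12 mm high, all alike. Origin at its middle, z along its axis. Lies flat on the bench, either face up; two to four of these are present (None from the start: not there).
- spacer4: Spacer ring: grey plastic, 56 mm outside, 25 mm bore, 12 mm high, all alike. Origin at its middle, z along its axis. Lies flat on the bench, either face up; two to four of these are present (None from the start: not there).
- bottle_short: The short white bottle, 100 mm tall over its cap, 46 mm in diameter, loose. Its recessed label panel begins 12 mm above its foot and ends at 48 mm; in the nest its lower edge is 0 mm above the spindle flange. Origin at the centre of its foot. One of the three bottles stands in the nest, the other two on the sample board.
- bottle_medium: The medium white bottle, 128 mm tall over its cap, 46 mm in diameter, loose. Its recessed label panel begins 24 mm above its foot and ends at 76 mm; in the nest its lower edge is 12 mm above the spindle flange. Origin at the centre of its foot. One of the three bottles stands in the nest, the other two on the sample board.
- bottle_tall: The tall white bottle, 156 mm tall over its cap, 46 mm in diameter, loose. Its recessed label panel begins 36 mm above its foot and ends at 104 mm; in the nest its lower edge is 24 mm above the spindle flange. Origin at the centre of its foot. One of the three bottles stands in the nest, the other two on the sample board.

How it is judged:
On the way, in this order (a step that is already met when the one before it is completed fails the run):
1. both spent cores are off the spindle (horizontal distance between each of core1, core2 and spindle above 0.06 m), for 0.2 s.
2. the roll is threaded and lies flat on the spindle, level with the panel of the bottle in the nest (horizontal distance between roll and spindle below 0.006 m and angle between the z axis of roll and the z axis of labeller, either way round below 0.1 rad and linear speed of roll below 0.02 m/s and ((horizontal distance between bottle_short and nest below 0.03 m and z of roll in the frame of spindle between 0.007 and 0.015 m) or (horizontal distance between bottle_medium and nest below 0.03 m and z of roll in the frame of spindle between 0.019 and 0.027 m) or (horizontal distance between bottle_tall and nest below 0.03 m and z of roll in the frame of spindle between 0.031 and 0.039 m))), for 0.2 s.
At the end, for the whole second after the job is handed in: Both cores in the bin. Roll, every spacer ring present and the collar on the spindle, flat (0.1 rad), centred (6 mm), at rest; the roll's lower edge level with the nest bottle's panel (4 mm): no spacer under it for the short bottle, one for the medium, two for the tall. Collar above all (all of step 2 and z of each of core1, core2 in the frame of bin below 0.075 m and x of core1 in the frame of bin between -0.068 and 0.068 m and y of core1 in the frame of bin between -0.068 and 0.068 m and x of core2 in the frame of bin between -0.068 and 0.068 m and y of core2 in the frame of bin between -0.068 and 0.068 m and horizontal distance between each of spacer1, spacer2, spacer3, spacer4, collar and spindle below 0.006 m and angle between the z axis of each of spacer1, spacer2, spacer3, spacer4, collar and the z axis of labeller, either way round below 0.1 rad and linear speed of each of spacer1, spacer2, spacer3, spacer4, collar below 0.02 m/s and height (world z) of each of spacer1, spacer2, spacer3, spacer4 below 0.1 m and ((angle between collar's own z axis and vertical below 0.2 rad and z of each of spacer1, spacer2, spacer3, spacer4, roll in the frame of collar below -0.008 m) or (angle between collar's own z axis and vertical above 2.9 rad and z of each of spacer1, spacer2, spacer3, spacer4, roll in the frame of collar above 0.008 m))); the robot touches nothing.
It fails at once if the short bottle is knocked over or pushed away by more than 25 mm (distance of bottle_short from where it was at the start of the episode above 0.025 m or angle between bottle_short's own z axis and vertical above 0.4 rad).
It fails at once if the medium bottle is knocked over or pushed away by more than 25 mm (distance of bottle_medium from where it was at the start of the episode above 0.025 m or angle between bottle_medium's own z axis and vertical above 0.4 rad).
It fails at once if the tall bottle is knocked over or pushed away by more than 25 mm (distance of bottle_tall from where it was at the start of the episode above 0.025 m or angle between bottle_tall's own z axis and vertical above 0.4 rad).
Of spacer1, spacer2, spacer3, spacer4 only 2 to 4 are there at a start; the rules pass over those that are not, and their reading is None.
At some moment in a run one of roll, spacer1, spacer2, spacer3, spacer4 may be knocked a few centimetres aside while the robot is not near it.
Once in a run the grip may slacken for a moment while it holds something.
It also fails if it takes over 208 s, if anything falls off the work surface, if the arm or the gripper's body presses on something with over 40 N, if the wrist force passes 120 N, or if a joint passes its speed limit or range.

### The arm

A 6-joint arm with a two-finger parallel gripper is mounted at the origin on the work surface. World frame = base frame: x ahead of the robot, y to its left, z up, the work surface at z = 0. Lengths are in m, angles in rad, forces in N, time in s.
With the tool pointing down it reaches from about 0.25 to 0.775 m from the base axis. Payload 4 kg.
Tool frame: the origin (TCP) lies at the centre of the arm's flange, where the gripper is bolted on; the fingertips stand 199 mm ahead of it and the grasp point (between the pads) lies 180 mm ahead of it (robot.finger_overhang is the distance from the TCP to the fingertips, in m); z points along the fingers, y is the line along which they close (so a half turn about z gives the same grasp; the last joint's range is limited). The gripper opens to 94 mm and grips with 3 to 60 N. Pads are 16 mm wide; open, the fingers measure 119 mm over their backs; the gripper's body (75 mm by 177 mm) begins 78 mm behind the grasp point.
Start: joints at [1.194, 0.087, 1.371, -0, 1.684, -0.103], TCP at [0.149, 0.53, 0.405] pointing down, gripper open.
Joint ranges: [-3.1, 3.1], [-0.76, 2.03], [0.27, 2.55], [-1.08, 4.22], [0.17, 2.65], [-2.57, 2.57]. Speed limits (rad/s): [2.79, 2.79, 3.14, 3.14, 3.14, 3.14].

### API

Orientations are given as [roll, pitch, yaw] about the fixed x, y, z axes, in that order (R = Rz(yaw) Ry(pitch) Rx(roll)).
In Python, from rig import robot, claw, planner, grab_frame, calibration, job_done, sensors gives the robot as it stands. Calls block until the motion is done:
- robot.move_ptp(position, orientation): joint-space move of the TCP to a pose.
- robot.move_l(position, max_speed=0.15, ori=None, f_stop=None): straight line of the TCP; ori=None keeps the orientation; max_speed is the mean speed in m/s. With f_stop (N) it stops when the force on the tool has changed by that much, and returns True; else False.
- robot.set_joints(angles): joint-space move.
- claw.move_gripper(opening): finger opening in m; the grip force is fixed at half the most; returns when the fingers have stopped.
- robot.hold(seconds).
- planner.ik(position, orientation): joint angles nearest the present ones, or None.
- grab_frame(name): name is "side" or "top" or "wrist"; returns the picture (420x560x3 uint8, red, green, blue); there is no depth.
- calibration(name): a dict with "intrinsics" (3x3 intrinsics, pixels), "rvec" (rotation vector, rad) and "tvec" (3), from world to camera coordinates, as OpenCV has them. Camera axes: x right, y down, z forward; pixel columns grow to the right and rows downward; lengths in m; the calibration is good to about 2 mm. A picture is of the moment at which its call begins: read the wrist's pose just before it. calibration takes no time and is no camera call; for the wrist camera it gives the pose at the moment of the call.
A pose or a line that the arm cannot do raises robot.Unreachable and nothing moves.
- job_done(): hands the job in; it is judged then, once.
Readings, each from a call of its own:
- sensors.current_time_s(): time.
- sensors.current_joint_pos(): joint angles.
- sensors.current_qvel(): joint speeds.
- sensors.current_joint_torque(): joint torques, N m.
- sensors.current_eef_pos(): TCP position.
- sensors.current_orientation(): TCP orientation.
- sensors.current_ft_force(): force on the tool from outside, world axes, zero at the start.
- sensors.current_wrist_torque(): the same for the moment, N m.
- sensors.current_grip_width(): finger opening in m.
- sensors.current_grasp_force(): force on a finger pad.
Only numpy, scipy, OpenCV 4.12 (cv2) and the standard library are available. Lean on these libraries where they do the work, as an engineer would, in place of code of your own. Each camera call takes 0.05 s, during which the arm holds its last target. There are 200 camera calls.

## Working session

There is one attempt and no reset: what is moved stays moved. The work goes in short steps, each a Python script; the robot and the scene stay as the last script left them, time stands still between calls to the robot, and variables do not carry over. Pictures are saved under pics/ and viewed, at most 14 in all, crops included, and the job is handed in when it is done.

```bash
mkdir -p pics; ls; python3 - <<'E'
from rig import *
import cv2,numpy as np
for n in("side","top","wrist"):
    c=calibration(n); print(n,np.round(c["intrinsics"],1).tolist(),np.round(np.ravel(c["rvec"]),4),np.round(np.ravel(c["tvec"]),4))
    R=cv2.Rodrigues(np.array(c["rvec"],float))[0]; print("campos",(-R.T@np.ravel(c["tvec"])).round(3), "fwd",R[2].round(3),"right",R[0].round(3))
    cv2.imwrite(f"pics/{n}0.png",grab_frame(n)[:,:,::-1])
print(sensors.current_time_s(),sensors.current_orientation())
E
```

```text
pics
side [[441.4, 0.0, 271.5], [0.0, 441.4, 218.4], [0.0, 0.0, 1.0]] [ 2.084  -0.1715  0.1333] [-0.5615  0.0919  1.0291]
campos [ 0.388 -0.932  0.603] fwd [ 0.166  0.853 -0.495] right [ 0.984 -0.177  0.024]
top [[497.3, 0.0, 274.6], [0.0, 497.3, 201.4], [0.0, 0.0, 1.0]] [ 2.1902 -2.1984  0.0453] [-0.0399  0.5631  1.4279]
campos [ 0.494 -0.051  1.453] fwd [ 0.048  0.006 -0.999] right [-0.004 -1.    -0.006]
wrist [[330.9, 0.0, 279.8], [0.0, 330.9, 211.9], [0.0, 0.0, 1.0]] [-2.3439 -1.7782 -0.2139] [-0.5497 -0.0247  0.389 ]
campos [0.082 0.548 0.383] fwd [ 0.229 -0.065 -0.971] right [ 0.269  0.963 -0.001]
0.15 [-3.13991642e+00 -1.58021142e-04  2.86781444e+00]
```

View pics/side0.png

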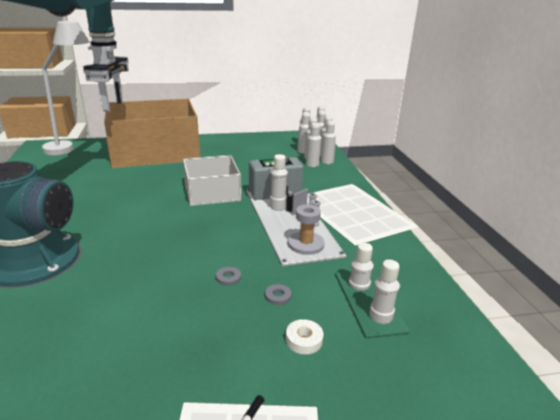

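View pics/top0.png

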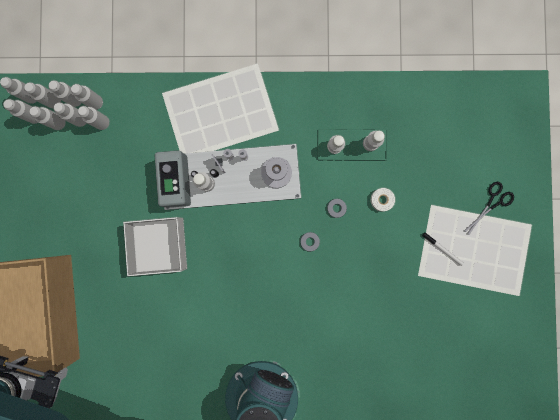

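Top view: roll at (383,200), two spacers at (337,208) and (310,242), collar on spindle at (277,170), bin at (154,247), nest bottle at (203,180). The side view agrees: spacers (228,275) and (278,294), roll (304,337), collar (308,213), bottle cap (280,157). There are only two spacers, and the two board bottles differ in height.

```bash
cat > h.py <<'E'
from rig import *
import cv2,numpy as np
def cam(n):
    c=calibration(n); R=cv2.Rodrigues(np.array(c["rvec"],float))[0]; t=np.ravel(c["tvec"]); return np.array(c["intrinsics"]),R,t
def ray(c,p):
    K,R,t=c; return -R.T@t, R.T@np.linalg.solve(K,np.array([p[0],p[1],1.]))
def onz(c,p,z):
    o,d=ray(c,p); return (o+d*(z-o[2])/d[2])
def tri(c1,p1,c2,p2):
    o1,d1=ray(c1,p1);o2,d2=ray(c2,p2)
    s=np.linalg.lstsq(np.c_[d1,-d2],o2-o1,rcond=None)[0]
    a,b=o1+d1*s[0],o2+d2*s[1]; return (a+b)/2,np.linalg.norm(a-b)
def proj(c,P):
    K,R,t=c; q=K@(R@np.asarray(P,float)+t); return q[:2]/q[2]
E
python3 - <<'E'
from h import *
T=cam("top");S=cam("side")
im=cv2.imread("pics/top0.png"); hsv=cv2.cvtColor(im,cv2.COLOR_BGR2HSV)
fg=((hsv[:,:,1]<90)).astype(np.uint8)
n,l,st,ce=cv2.connectedComponentsWithStats(fg)
for i in range(1,n):
    x,y,w,h,a=st[i]
    if 80<a<8000 and 100<x<410 and 60<y<300:
        cnt=max(cv2.findContours((l==i).astype(np.uint8),0,1)[0],key=len)
        r=cv2.minAreaRect(cnt); 
        print(st[i],ce[i].round(1),np.round(cv2.boxPoints(r),1).tolist(), "z0",onz(T,r[0],0).round(4), "mec",cv2.minEnclosingCircle(cnt), "gray",hsv[l==i].mean(0).round())
for nm,a,b in(("nest cap",(201,177),(280,157)),("b1",(336,142),(364,248)),("b2",(376,137),(389,266)),("collar",(277,169),(309,209))):
    print(nm,*tri(T,a,S,b))
v=np.hstack([cv2.resize(im[130:230,140:310],None,fx=4.4,fy=4.4)])
cv2.imwrite("pics/c1.png",v)
E
```

```text
[362 130  24  22 370] [373.6 140.1] [[358.5, 142.5], [376.0, 125.0], [388.5, 137.5], [371.0, 155.0]] z0 [ 0.7431 -0.3332  0.    ] mec ((373.78570556640625, 140.2142791748047), 12.505200386047363) gray [ 36.  16. 140.]
[327 134  19  20 291] [336.  143.8] [[323.0, 145.0], [337.0, 131.0], [349.0, 143.0], [335.0, 157.0]] z0 [ 0.7318 -0.223   0.    ] mec ((336.0, 144.0), 10.295730590820312) gray [ 36.  16. 148.]
[370 187  26  25 481] [382.6 199.1] [[370.0, 187.0], [395.0, 187.0], [395.0, 211.0], [370.0, 211.0]] z0 [ 0.5695 -0.3572  0.    ] mec ((382.756103515625, 199.5853729248047), 13.015549659729004) gray [ 36.  21. 182.]
[327 198  20  21 280] [336.6 207.8] [[327.0, 198.0], [346.0, 198.0], [346.0, 218.0], [327.0, 218.0]] z0 [ 0.5437 -0.2226  0.    ] mec ((336.4459533691406, 208.33108520507812), 10.64220905303955) gray [105.  24. 125.]
[ 123  216   65   61 3422] [154.8 245.8] [[121.80000305175781, 220.39999389648438], [183.60000610351562, 215.3000030517578], [188.3000030517578, 272.0], [126.5, 277.1000061035156]] z0 [0.4342 0.3072 0.    ] mec ((154.35525512695312, 246.3650665283203), 40.330474853515625) gray [ 26.   9. 163.]
[300 232  21  20 276] [309.7 241.3] [[296.0, 241.0], [309.5, 227.5], [323.5, 241.5], [310.0, 255.0]] z0 [ 0.4471 -0.1439  0.    ] mec ((309.8333435058594, 241.1666717529297), 10.233477592468262) gray [106.  24. 126.]
nest cap [0.61849851 0.14890253 0.16277732] 0.0036830069922189346
b1 [ 0.7234859  -0.21209377  0.0986802 ] 0.0047109181397273475
b2 [ 0.73081643 -0.31592712  0.12622153] 0.0025361964034643393
collar [ 0.64764063 -0.04971475  0.10939341] 0.002473499268967228
```

View pics/c1.png

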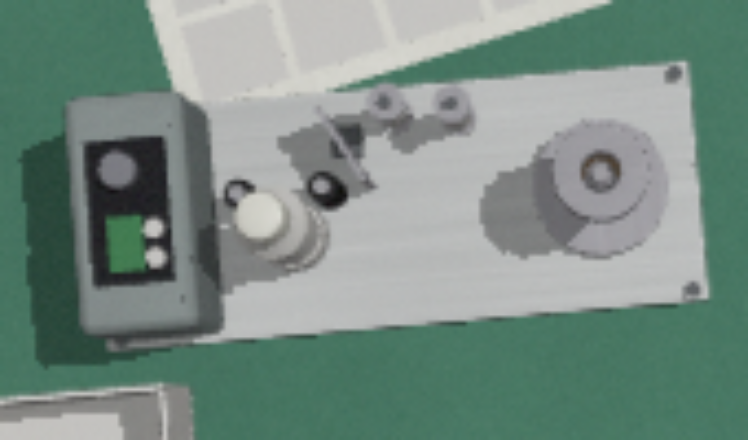

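Cap-top heights: nest bottle 163 mm (8 + 156, so the tall bottle), board bottles 99 and 126 mm (short and medium). So both spacers go under the roll and none are spare. The collar's measured height is 109 mm against an expected 106 mm, so I'm moving now.

```bash
cat >> h.py <<'E'
import time,math
YAW=math.pi
def go(x,y,tip,v=0.25,f=None,yaw=None):
    return robot.move_l([x,y,tip+0.199],max_speed=v,ori=None if yaw is None else [math.pi,0,yaw],f_stop=f)
def stat(m=""):
    print(m,"t=%.1f"%sensors.current_time_s(),"w=%.4f"%sensors.current_grip_width(),"F=%.1f"%sensors.current_grasp_force(),np.round(sensors.current_eef_pos(),4),"ft",np.round(sensors.current_ft_force(),1))
def snap(name,fn):
    c=cam(name); im=grab_frame(name)[:,:,::-1].copy(); cv2.imwrite("pics/%s.png"%fn,im); np.savez("pics/%s.npz"%fn,K=c[0],R=c[1],t=c[2]); return c,im
def ld(fn):
    d=np.load("pics/%s.npz"%fn); return (d["K"],d["R"],d["t"]),cv2.imread("pics/%s.png"%fn)
E
python3 - <<'E'
from h import *
T=cam("top")
for n,p,z in(("roll",(382.75,199.6),.022),("s1",(336.5,208),.012),("s2",(309.7,241.2),.012),("bin",(154.8,246.2),.085)): print(n,onz(T,p,z).round(4))
robot.move_ptp([0.45,0.0,0.40],[math.pi,0,YAW]); stat(); print(sensors.current_joint_pos())
robot.move_l([0.6465,-0.0495,0.38],max_speed=.25); stat()
snap("wrist","w1")
E
```

```text
roll [ 0.5666 -0.3532  0.022 ]
s1 [ 0.5433 -0.2212  0.012 ]
s2 [ 0.4476 -0.143   0.012 ]
bin [0.4378 0.287  0.085 ]
 t=2.3 w=0.0938 F=0.0 [0.4501 0.0005 0.4   ] ft [-0.   1.2 -0.5]
[-1.24990396e-01 -1.36974489e-01  1.59913205e+00  2.68365310e-04
  1.67935500e+00 -1.69674696e+00]
 t=3.3 w=0.0942 F=0.0 [ 0.6462 -0.049   0.38  ] ft [-0.2  0.1  0.8]
```

View pics/w1.png

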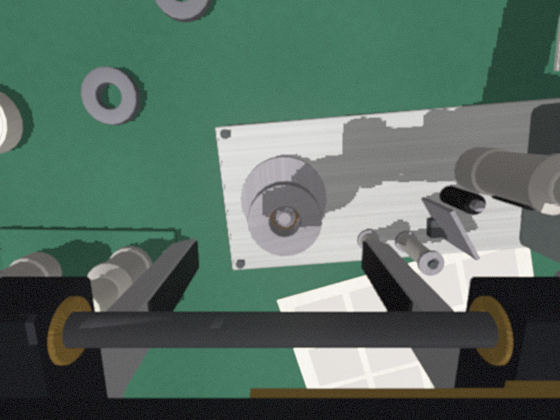

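The wrist picture shows the collar at about (284,222) with its bore at (285,217), the flange behind it spanning columns 241..327, and a spacer at (109,96). Next I compare wrist and top-view positions, then grip the collar.

```bash
python3 - <<'E'
from h import *
c,im=ld("w1")
print("bore",onz(c,(285,217),.106),"s1",onz(c,(109.5,96),.012),"flange L/R",onz(c,(241,198),.02),onz(c,(327,198),.02),"flange near",onz(c,(286,155),.02))
b=onz(c,(285,217),.106)
robot.move_l([b[0],b[1],0.078+0.199+.05],max_speed=.2)
go(b[0],b[1],0.087,.1,f=8); stat("down")
claw.move_gripper(0.05); stat("grip")
go(b[0],b[1],0.17,.15); stat("lift")
go(0.47,0.04,0.12,.25); go(0.47,0.04,0.025,.2); print(go(0.47,0.04,0.0025,.05,f=5)); stat("placed")
claw.move_gripper(0.09); go(.47,.04,0.18,.25)
go(b[0]-.03,b[1],0.18,.25); snap("wrist","w2"); snap("top","t2"); stat()
E
```

```text
bore [ 0.64338794 -0.04437081  0.106     ] s1 [ 0.5436814  -0.21803652  0.012     ] flange L/R [ 0.6453863  -0.08893694  0.02      ] [0.64527156 0.00102373 0.02      ] flange near [ 0.6008879 -0.0421415  0.02     ]
down t=4.3 w=0.0937 F=0.0 [ 0.6436 -0.0445  0.2865] ft [-0.8 -0.6 -0.9]
grip t=5.0 w=0.0587 F=29.8 [ 0.6434 -0.0445  0.2862] ft [ 0.1 -0.1  1.1]
lift t=5.7 w=0.0588 F=29.8 [ 0.6432 -0.0443  0.3675] ft [-0.4 -0.2 -4.1]
True
placed t=7.7 w=0.0588 F=29.8 [0.47   0.04   0.2019] ft [0.6 0.4 3.1]
 t=10.2 w=0.0899 F=0.0 [ 0.6126 -0.0436  0.3789] ft [ 0.2  0.5 -0.5]
```

View pics/w2.png

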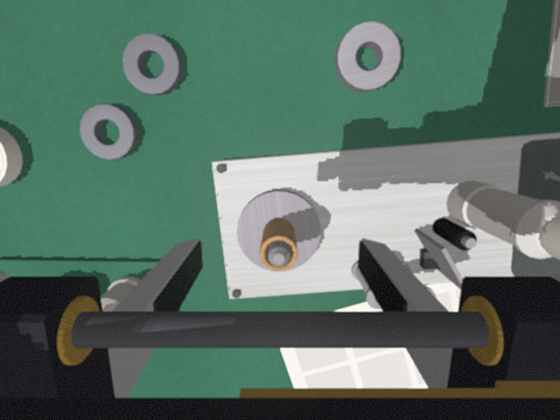

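The collar is off and stands at about (368,56) in the wrist picture. The two cores are on the post, whose top is near (281,256), and the spacers are at (152,64) and (108,131). Now the cores go to the bin.

```bash
python3 - <<'E'
from h import *
c,im=ld("w2")
p=onz(c,(281,256),.096); print("post",p,"flange L/R",onz(c,(237,232),.02),onz(c,(323,232),.02),"near",onz(c,(279,187),.02), "core top",onz(c,(279,252),.084))
print("s",onz(c,(152,64),.012),onz(c,(108,131),.012))
x,y=p[:2]
for k,(tip,by) in enumerate(((0.059,0.315),(0.026,0.255))):
    go(x,y,.12,.25); claw.move_gripper(.07) if k==0 else None
    print(go(x,y,tip,.12,f=8)); claw.move_gripper(.025); stat("grip")
    go(x,y,0.17,.2); stat("lift")
    go(.44,.05,.17,.3); go(.44,by,.17,.3); go(.44,by,.075,.2); stat("bin")
    claw.move_gripper(.07); go(.44,by,.17,.25); snap("wrist","wb%d"%k)
    go(.44,.05,.17,.3)
go(x-.03,y,.18,.3); snap("wrist","w3"); snap("top","t3"); stat()
E
```

```text
post [ 0.64463504 -0.04238077  0.096     ] flange L/R [ 0.64679499 -0.08878737  0.02      ] [0.6467626  0.00278369 0.02      ] near [ 0.59837912 -0.04410038  0.02      ] core top [ 0.64553859 -0.04406339  0.084     ]
s [ 0.47930294 -0.16727279  0.012     ] [ 0.54244989 -0.21744936  0.012     ]
False
grip t=12.4 w=0.0341 F=30.0 [ 0.6447 -0.0424  0.2583] ft [-0.  -0.2  1.4]
lift t=13.1 w=0.0339 F=30.0 [ 0.6444 -0.0423  0.3676] ft [-0.3 -0.4 -0. ]
bin t=15.7 w=0.0340 F=30.0 [0.4405 0.3144 0.275 ] ft [-0.5  0.3 -0.4]
False
grip t=20.7 w=0.0336 F=30.0 [ 0.6447 -0.0424  0.2252] ft [-0.  -0.8  0.8]
lift t=21.6 w=0.0337 F=30.0 [ 0.6444 -0.0423  0.3673] ft [-0.4  0.2 -0.9]
bin t=23.9 w=0.0336 F=35.1 [0.4399 0.2544 0.2731] ft [-0.9  4.3 -3.7]
 t=27.0 w=0.0696 F=0.0 [ 0.6138 -0.041   0.3792] ft [ 0.3  0.5 -0.3]
```

```bash
python3 - <<'E'
import cv2,numpy as np
a=cv2.imread("pics/wb1.png");b=cv2.imread("pics/w3.png")
cv2.imwrite("pics/v3.png",np.vstack([cv2.resize(a,(400,300)),cv2.resize(b,(400,300))]))
cv2.imwrite("pics/v4.png",cv2.resize(b[160:300,200:360],None,fx=4,fy=4,interpolation=cv2.INTER_CUBIC))
E
```

```text
(no output)
```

View pics/v3.png

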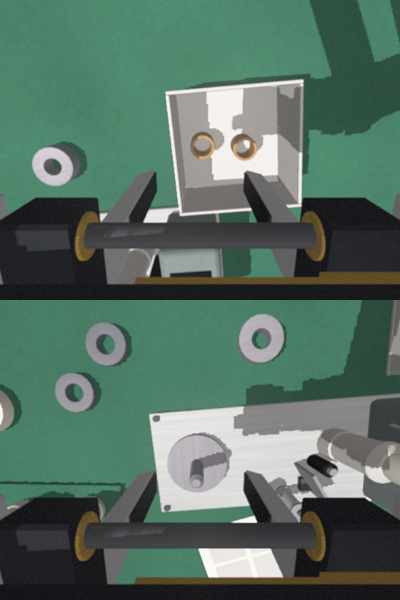

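View pics/v4.png

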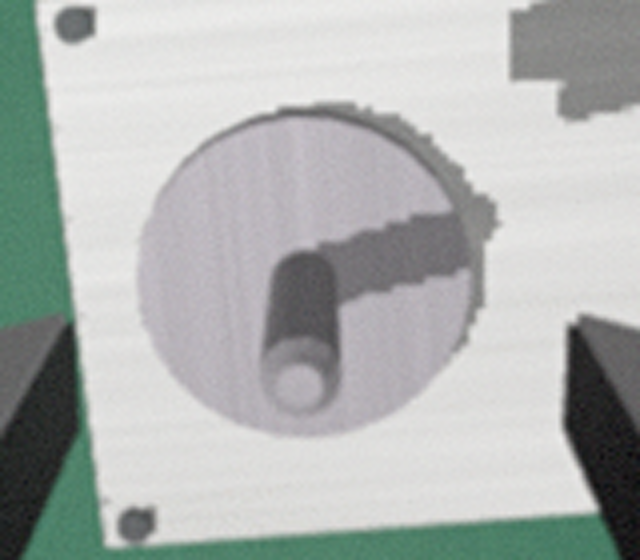

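Both cores stand in the bin. The bare post's top disc is at about (274.5,255.5) in w3, and the three rings and the roll are still on the bench. I'll measure everything from straight above with the wrist camera, keeping the same range so that biases cancel.

```bash
cat >> h.py <<'E'
def ring(c,im,guess,ztop,r):
    "centre of a ring's outer outline, seen from above, on plane ztop"
    hsv=cv2.cvtColor(im,cv2.COLOR_BGR2HSV); m=((hsv[:,:,1]<80)&(hsv[:,:,2]>95)).astype(np.uint8)
    m=cv2.morphologyEx(m,cv2.MORPH_OPEN,np.ones((3,3)))
    g=proj(c,[guess[0],guess[1],ztop]); best=None
    for k in cv2.findContours(m,cv2.RETR_EXTERNAL,cv2.CHAIN_APPROX_NONE)[0]:
        if len(k)<30: continue
        P=np.array([onz(c,q,ztop)[:2] for q in k[:,0,:].astype(float)])
        (ex,ey),ax,_=cv2.fitEllipse((P*1e3).astype(np.float32)); e=np.array([ex,ey])/1e3
        if abs(ax[0]/2e3-r)<.005 and abs(ax[1]/2e3-r)<.005:
            d=np.hypot(*(e-guess[:2]))
            if best is None or d<best[0]: best=(d,e,np.round(ax,1))
    return best
E
python3 - <<'E'
from h import *
c,im=ld("w3"); print("post w3",onz(c,(274.4,255.6),.096))
robot.move_l([.645+.07,-.043,.379],max_speed=.25); robot.hold(.3); snap("wrist","p1"); stat()
for n,g,z,r in (("s2",(.4793,-.167),.012,.028),("s1",(.5424,-.2175),.012,.028),("roll",(.5666,-.353),.022,.034)):
    robot.move_l([g[0]+.07,g[1],z+.283],max_speed=.3); robot.hold(.3); c,im=snap("wrist","m_"+n); print(n,ring(c,im,g,z,r)); 
stat()
a=cv2.imread("pics/p1.png")[60:240,180:380]; b=cv2.imread("pics/m_roll.png")
cv2.imwrite("pics/v5.png",np.hstack([cv2.resize(a,(400,360)),cv2.resize(b,(400,360))]))
E
```

```text
post w3 [ 0.64643342 -0.04480057  0.096     ]
 t=27.9 w=0.0703 F=0.0 [ 0.7143 -0.043   0.3799] ft [-0.9  0.1 -0.2]
s2 (np.float64(0.0024263715698398694), array([ 0.4789057 , -0.16939412]), array([54.9, 55.3]))
s1 (np.float64(0.0025076488912473575), array([ 0.54308527, -0.2199122 ]), array([54.8, 55.2]))
roll (np.float64(0.0009945359101077547), array([ 0.56697943, -0.35208069]), array([67.9, 68. ]))
 t=30.8 w=0.0700 F=0.0 [ 0.6368 -0.3517  0.3053] ft [ 0.2  0.6 -0.7]
```

View pics/v5.png

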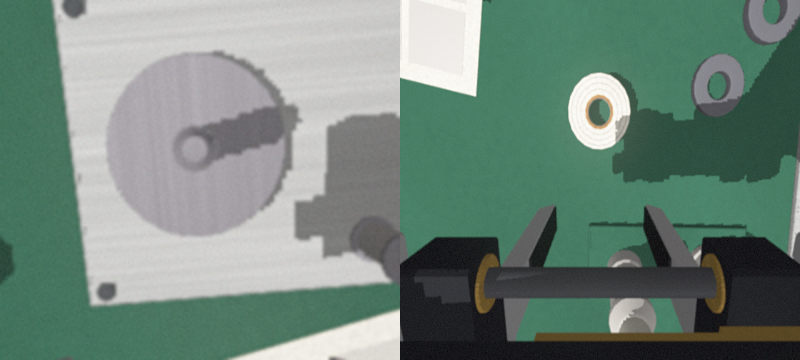

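The post disc centre is at pixel (276.5,134.3) in p1, and the roll and spacer outlines fit at the right sizes (68 and 55 mm). Now I pick spacer s1, look at it in the grip, and thread it.

```bash
cat >> h.py <<'E'
def pick(x,y,tip=.0025,op=.092,w=.03):
    claw.move_gripper(op); go(x,y,.06,.3); go(x,y,tip,.08,f=8); claw.move_gripper(w); stat("grip")
    go(x,y,.13,.25); stat("lift")
def thread(x,y,tip_end,rel=.0025,ztop=.096):
    go(x,y,.13,.3); robot.hold(.2); stat("above")
    go(x,y,ztop+rel+.003,.12); hit=go(x,y,tip_end,.08,f=6); stat("threaded hit=%s"%hit); return hit
E
python3 - <<'E'
from h import *
c,_=ld("p1"); p=onz(c,(276.5,134.3),.096); print("post",p,"flange",onz(c,(278.8,131.8),.02))
pick(.5431,-.2199); go(p[0],p[1],.13,.3); robot.hold(.3); stat(); c,im=snap("wrist","h1")
print("held ring guess px",proj(c,[p[0],p[1],.13-.0025+.012]))
E
```

```text
post [ 0.6472897 -0.0451265  0.096    ] flange [ 0.64552891 -0.04347896  0.02      ]
grip t=33.6 w=0.0556 F=30.0 [ 0.5431 -0.2199  0.2016] ft [ 1.5 -0.3  0. ]
lift t=34.3 w=0.0558 F=30.0 [ 0.5428 -0.2197  0.3276] ft [ 0.1  0.7 -1. ]
 t=35.4 w=0.0558 F=30.0 [ 0.6469 -0.0465  0.3293] ft [ 0.5 -0.  -1.3]
held ring guess px [281.69196153 262.12723558]
```

View pics/h1.png

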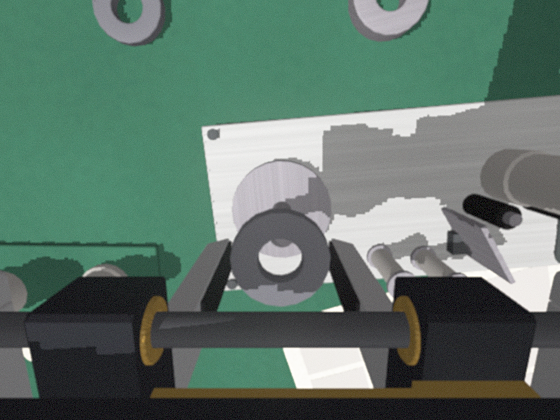

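The held spacer is at about (281,257), gripped level, with the post and flange visible just above it. Now I compute its centre from the far and side edges.

```bash
python3 - <<'E'
from h import *
c,im=ld("h1"); z=.3293-.199-.0025+.012
print("far edge",onz(c,(281,306),z),"L",onz(c,(232,258),z),"R",onz(c,(330,258),z))
for i in range(4): robot.hold(.1); stat()
E
```

```text
far edge [ 0.67368576 -0.04551463  0.1398    ] L [ 0.64472038 -0.07220691  0.1398    ] R [ 0.64480431 -0.01879631  0.1398    ]
 t=35.6 w=0.0557 F=30.0 [ 0.6471 -0.0458  0.3293] ft [-0.4  0.3 -1.1]
 t=35.7 w=0.0555 F=30.0 [ 0.6472 -0.0454  0.3291] ft [-0.2 -0.2  0.6]
 t=35.8 w=0.0554 F=30.0 [ 0.6473 -0.0452  0.3291] ft [0.  0.5 0.2]
 t=35.9 w=0.0559 F=30.0 [ 0.6473 -0.0451  0.329 ] ft [-0.3 -0.5 -1.5]
```

```bash
python3 - <<'E'
from h import *
x,y=.6473,-.0456
h=thread(x,y,.0245)
print(sensors.current_wrist_torque())
if not h or sensors.current_eef_pos()[2]-.199<.03:
    claw.move_gripper(.07); go(x,y,.13,.2); robot.move_l([x+.07,y,.379],max_speed=.25); robot.hold(.5); c,im=snap("wrist","p2"); print(ring(c,im,(x,y),.032,.028)); stat()
    cv2.imwrite("pics/v6.png",cv2.resize(im[60:240,180:380],None,fx=3,fy=3,interpolation=cv2.INTER_CUBIC))
E
```

```text
above t=36.3 w=0.0554 F=30.0 [ 0.6473 -0.0456  0.329 ] ft [ 1.4 -1.1 -0.6]
threaded hit=False t=37.8 w=0.0557 F=30.0 [ 0.6476 -0.0457  0.2244] ft [ 0.2 -0.4 -0.4]
[0.00757839 0.0221712  0.01917093]
(np.float64(0.2796482576348284), array([ 0.73398438, -0.31147397]), array([46.4, 54.1]))
 t=40.0 w=0.0697 F=0.0 [ 0.7171 -0.0456  0.3792] ft [ 0.4 -0.4 -0.2]
```

View pics/v6.png

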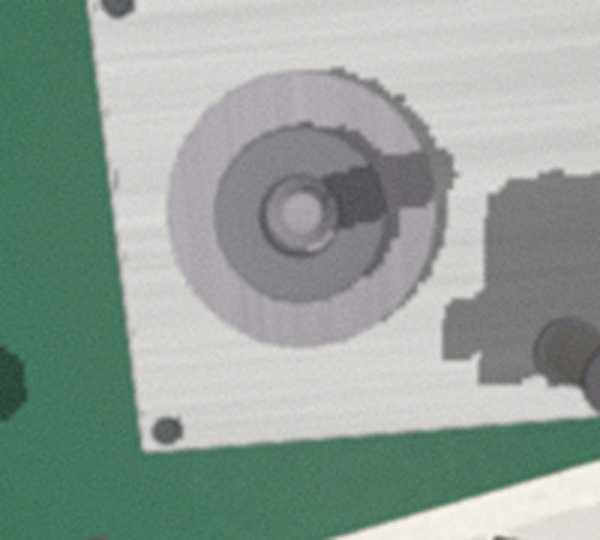

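Spacer 1 lies flat on the flange, concentric with the post (centre about (299,213) in the crop). Spacer 2 and the roll come next, each re-measured just before the grasp.

```bash
python3 - <<'E'
from h import *
x,y=.6473,-.0456
def job(n,g,z,r,tip,end,rel):
    robot.move_l([g[0]+.07,g[1],z+.283],max_speed=.3); robot.hold(.5); c,im=snap("wrist","m2_"+n); m=ring(c,im,g,z,r); print(n,m)
    assert m[0]<.05
    e=m[1]; pick(e[0],e[1],tip)
    w=sensors.current_grip_width()
    if abs(w-2*r)>.004: print("LOST"); return False
    go(x,y,.13,.3); robot.hold(.5)
    snap("wrist","h_"+n)
    h=thread(x,y,end,tip)
    if abs(sensors.current_grip_width()-2*r)>.004: print("LOST2"); return False
    if h and sensors.current_eef_pos()[2]-.199>end+.004: print("JAM"); return False
    claw.move_gripper(rel); go(x,y,.13,.2); return True
ok=job("s2",(.4789,-.1694),.012,.028,.0025,.0365,.07) and job("roll",(.567,-.352),.022,.034,.0045,.0505,.085)
print(ok)
robot.move_l([x+.07,y,.379],max_speed=.25); robot.hold(.5); c,im=snap("wrist","p3"); snap("side","sd3"); stat()
v=cv2.resize(im[60:240,180:380],None,fx=2,fy=2,interpolation=cv2.INTER_CUBIC); s=cv2.imread("pics/sd3.png")[130:310,200:400]
cv2.imwrite("pics/v7.png",np.hstack([v,cv2.resize(s,(400,360),interpolation=cv2.INTER_CUBIC)]))
E
```

```text
s2 (np.float64(1.1133843089785703e-05), array([ 0.47889276, -0.16939154]), array([54.9, 55.3]))
grip t=43.9 w=0.0541 F=29.9 [ 0.4789 -0.1694  0.2016] ft [-0.8 -0.6  0.4]
lift t=44.6 w=0.0540 F=29.9 [ 0.4786 -0.1692  0.3278] ft [-0.8  0.4 -1. ]
above t=46.5 w=0.0543 F=29.9 [ 0.6473 -0.0455  0.329 ] ft [-0.6 -0.2 -0.4]
threaded hit=True t=47.6 w=0.0542 F=29.9 [ 0.6467 -0.0455  0.2336] ft [-0.1  0.2  3.6]
roll (np.float64(0.00012910078282202668), array([ 0.56693463, -0.35211133]), array([67.9, 68. ]))
grip t=52.8 w=0.0660 F=29.9 [ 0.567  -0.3522  0.204 ] ft [0.6 0.3 1.5]
lift t=53.5 w=0.0660 F=29.9 [ 0.5667 -0.3519  0.3273] ft [ 1.2  0.1 -1.7]
above t=55.7 w=0.0658 F=29.9 [ 0.6473 -0.0455  0.329 ] ft [-0.   0.4 -0.7]
threaded hit=True t=56.7 w=0.0660 F=30.1 [ 0.6466 -0.0455  0.2478] ft [ 0.5 -0.5  3.5]
True
 t=58.9 w=0.0849 F=0.0 [ 0.7172 -0.0456  0.3792] ft [-0.3  0.3  0.2]
```

View pics/v7.png

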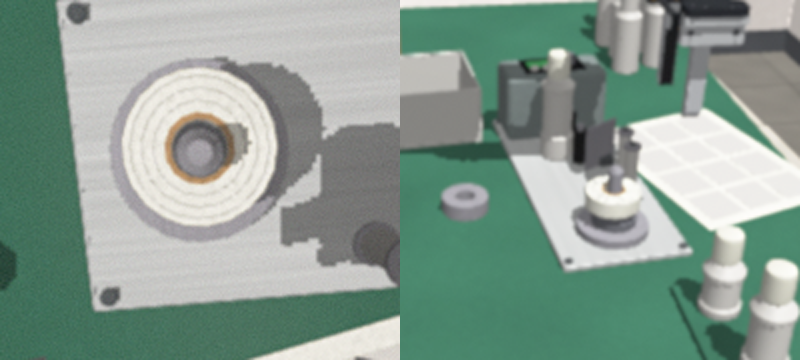

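The roll is flat and concentric on the two spacers. The collar is on the bench at about (465,200) in the side crop and goes on last.

```bash
python3 - <<'E'
from h import *
x,y=.6473,-.0456; g=(.47,.04); z=.022
go(.55,0,.18,.3)
robot.move_l([g[0]+.07,g[1],z+.283],max_speed=.3); robot.hold(.5); c,im=snap("wrist","m_col"); m=ring(c,im,g,z,.03); print(m)
e=m[1]; assert m[0]<.01
pick(e[0],e[1],.0045); assert abs(sensors.current_grip_width()-.06)<.004
go(x,y,.13,.3); robot.hold(.5); h=thread(x,y,.0725,.0045)
print("tip",sensors.current_eef_pos()[2]-.199)
if abs(sensors.current_grip_width()-.06)<.004 and sensors.current_eef_pos()[2]-.199<.0765:
    claw.move_gripper(.08); go(x,y,.15,.2); robot.move_l([x+.07,y,.379],max_speed=.25); robot.hold(.5); c,im=snap("wrist","p4"); robot.move_l([.45,-.05,.4],max_speed=.3); robot.hold(.4); snap("side","sd4"); snap("top","t4")
    v=cv2.resize(im[60:240,180:380],None,fx=2,fy=2,interpolation=cv2.INTER_CUBIC); s=cv2.imread("pics/sd4.png")[130:310,200:400]; t=cv2.imread("pics/t4.png")
    cv2.imwrite("pics/v8.png",np.hstack([v,cv2.resize(s,(400,360),interpolation=cv2.INTER_CUBIC)]))
    cv2.imwrite("pics/v9.png",t)
stat()
E
```

```text
(np.float64(0.0036522258107120225), array([0.47365222, 0.03999451]), array([59. , 59.5]))
grip t=62.8 w=0.0585 F=29.8 [0.4737 0.0399 0.2037] ft [-0.8 -1.3  1. ]
lift t=63.5 w=0.0587 F=29.8 [0.4731 0.04   0.3273] ft [ 0.1 -0.1 -3.1]
above t=65.2 w=0.0585 F=29.8 [ 0.6473 -0.0456  0.3289] ft [ 0.2 -0.3 -1.9]
threaded hit=True t=66.0 w=0.0588 F=29.8 [ 0.6469 -0.0455  0.2692] ft [-0.3  0.3  3.5]
tip 0.07016938210369544
 t=69.7 w=0.0801 F=0.0 [ 0.4502 -0.05    0.3998] ft [ 0.   0.1 -0.5]
```

View pics/v8.png

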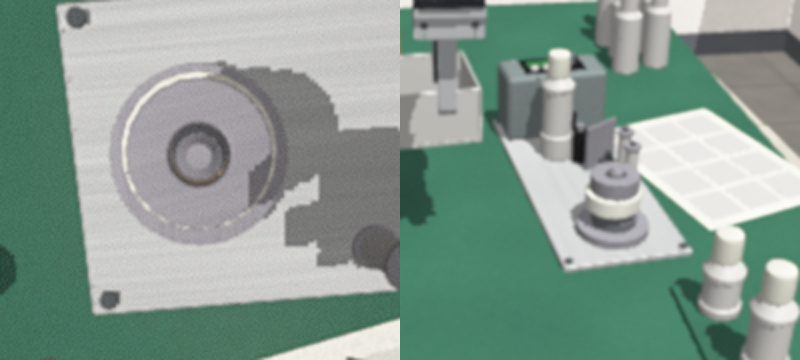

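View pics/v9.png

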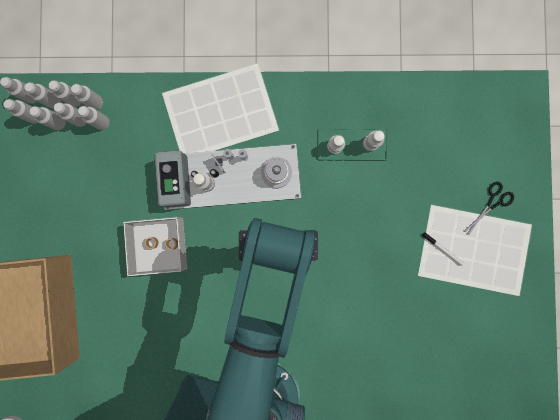

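The stack (two spacers, roll, collar) is flat and centred on the post, with the post tip showing through the collar. Both cores are in the bin at (151,243) and (172,243), the bottles are where they started, and no ring is left on the bench.

```bash
python3 -c "
from rig import *
print(job_done())"
```

```text
the job is handed in; nothing more can be done
None
```

The job is handed in at about 70 s of robot time, with no verdict returned: the nest held the tall bottle, so both spacers are under the roll (none were spare), the collar is on top, both cores are in the bin, and the bottles are where they stood.

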